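# Gauge the die, then hold the die box flap at its mark

### The job

Press the height gauge down by its green head until its brass foot rests firmly on top of the black die standing under it, and keep it there for a moment to read the height; then let it spring back up. Next take the yellow knob of the blue flap on the die box, swing the flap up until its yellow pointer is level with the white clip if the gauged die is the short one (38 mm), or with the red clip if it is the tall one (56 mm), and finish still holding the flap there in the gripper, so that I can slide the die in. Leave both dies where they stand, do not shift the clips, and do not disturb the other things on the bench.

Things in the scene. Friction and masses are not known exactly. Their poses are not given: they have to be found in the camera images.
- gauge_station (a point): point on top of the gauge's steel base (110 x 200 x 10 mm), straight below the gauge foot; the gauged die stands here. Axes are the gauge's: z up, the gauge's column (22 x 30 mm, 145 mm tall) stands 57 mm along +x, behind this point; the arm that guides the plunger is 140 mm above the bench at its top (brass bush to 149 mm)
- spare_station (a point): point on top of the same base, 105 mm along +y of gauge_station, where the other die waits
- gauge_head_top (a point): centre of the top face of the green press head (disc 32 mm across, 10 mm thick) on the gauge plunger, vertical above gauge_station; 200 mm above the bench when the plunger is up; moves down with the plunger
- gauge_foot (a point): brass foot disc at the lower end of the plunger, 20 mm across; origin at the centre of its underside, 75 mm above the base's top when the plunger is up
- gauge_slide (a joint): plunger travel downward, m: 0 = up (sprung), 0.045 = stop. Die height = 0.075 - value when the foot rests on a die (about 0.037 for the short die, 0.019 for the tall one). The spring pushes back up with about 2 N at 0 and 120 N/m more; firmly seated on the die means roughly 5 N more than the spring
- die_short: black steel stamping die, block 41 x 43 x 38 mm high, 0.37 kg; origin at the centre of its underside; stands on gauge_station or spare_station
- die_tall: black steel stamping die, block 61 x 61 x 56 mm high, 0.98 kg; origin at the centre of its underside; stands on the other of the two stations
- flap_hinge (a point): middle of the flap's hinge line, at the top rear edge of the grey die box (140 x 140 x 90 mm, open top, fixed to the bench), 95 mm above the bench. Axes are the box's: hinge line along y, z up; the flap lies towards -x when shut
- flap (a joint): angle of the blue flap (150 x 144 x 5 mm, about 0.4 kg), rad: 0 = shut and level, grows as its front edge rises (stop at 1.3). It has almost no friction and falls shut when let go: about 2 N at the knob holds it
- flap_knob (a point): yellow ball knob, 28 mm across, on a stem in front of the flap's front edge; origin at the ball's centre, 185 mm from the hinge line (at flap angle a: -0.185 cos a along the box's x, +0.185 sin a up from flap_hinge), 35 mm beyond the flap's edge; x axis along the flap. A ball gripped from its two sides along the hinge line turns between the fingers, so the gripper can stay upright
- mark_white (a joint): angle at which the white index clip is set, rad, same zero and sense as the flap: the flap's pointer is level with the clip when both angles are equal (set somewhere between 0.30 and 0.50)
- mark_red (a joint): the same for the red index clip (set somewhere between 0.75 and 0.95)
- mark_white_clip (a point): centre of the white index clip (16 x 12 x 7 mm) on the quadrant rod, 120 mm from the hinge line and 92 mm along the box's +y from its middle; the yellow pointer pin sticks out of the flap's +y edge at the same radius; x axis along the ray to the hinge
- mark_red_clip (a point): centre of the red index clip, likewise
- glue_pot: small beige pot with white lid, 42 mm across, 39 mm high; origin under its centre; bystander
- marker_pen: white paint marker with black cap, 132 mm long, 15 mm thick, lying in front; bystander
- tweezers: steel tweezers, 134 mm long, lying in front; bystander
Mind the look-alikes: they are no part of the job. What is shaped like the die_short but pink is not meant.

How it is judged:
By the outcome, as a careful person would: the job done as asked, in the order asked, and still so for the second after the job is handed in, while the arm keeps its last pose, push and grip.
It also fails if it takes over 61 s, if anything falls off the work surface, if the arm or the gripper's body presses on something with over 40 N, if the wrist force passes 120 N, or if a joint passes its speed limit or range.

### The arm

A 6-joint arm with a two-finger parallel gripper is mounted at the origin on a cart in front of the work surface, level with it; the furniture and walls round the work are solid. World frame = base frame: x ahead of the robot, y to its left, z up, the work surface at z = 0. Lengths are in m, angles in degrees, forces in N, time in s.
With the tool pointing down it reaches from about 0.35 to 0.875 m from the base axis. Payload 4.2 kg.
Tool frame: the origin (TCP) lies on the centre line of the jaws, within the pads' length; the fingertips stand 25 mm ahead of it and the grasp point (between the pads) lies 6 mm ahead of it; z points along the fingers, y is the line along which they close (so a half turn about z gives the same grasp; the last joint's range is limited). The gripper opens to 87 mm and grips with 3 to 60 N. Pads are 19 mm wide; open, the fingers measure 117 mm over their backs; the gripper's body (75 mm by 190 mm) begins 51 mm behind the grasp point.
Start: joints at [-53.423, 22.042, 0.453, 0, -68.411, -14.817], TCP at [0.232, -0.58, 0.248] pointing down, gripper open.
Joint ranges: [-179.83, 179.83], [-69.29, 118.12], [-61.27, 80.66], [-181.25, 117.63], [-171.15, -9.14], [-177.46, 177.46]. Speed limits (degrees/s): [159.86, 159.86, 180, 180, 180, 180].

### API

Orientations are given as a 3x3 rotation matrix whose columns are the frame's x, y, z axes.
In Python, from station import r gives the robot as it stands.
- The arm moves only by the tool move_arm, never from a script. Its argument "series" is a list of rows, each an object with "grip": the opening, from 0 (shut) to 1 (fully open); "xyz": the shift along the tool's x, y, z in mm, a list of three; "angular": the turn, a rotation vector about the tool's x, y, z in rad, a list of three. A call has 1 to 10 rows; each row is the pose to reach, as a shift and turn from the pose commanded when the call began, along the tool's axes at that moment; what a row does not reach only later rows make up. A row lasts 1/10 s, in which the tool goes at most 50 mm and 8.59 degrees, less where a joint would pass 70% of its speed; a pose out of reach is approached as far as the arm can. A call with a gripper value outside its range is refused whole. The fingers move at their own pace and stop on an object; the grip force is fixed at half the most. Time passes only in rows, so rows that repeat a pose let the fingers close. It gives the time, the measured TCP pose, the force, the opening and the grip force at its end, in the units of the state.
- r.sense(): the state, without advancing time (a new reading comes with each control period).
- r.capture(name): name is "side" or "top"; returns a dict with "img" (384x512x3 uint8, red, green, blue), "camera_matrix" (3x3 intrinsics, pixels), "rvec" (rotation vector, rad) and "tvec" (3), from world to camera coordinates, as OpenCV has them. Camera axes: x right, y down, z forward; pixel columns grow to the right and rows downward; lengths in m; the calibration is good to about 2 mm. A picture is of the moment at which its call begins. There is no depth.
- r.finish_job(): hands the job in; it is judged then, once.
The state is a dict: "time_s": time; "joints": joint angles; "joint_velocities": joint speeds; "effort": joint torques, N m; "tcp_pos": TCP position; "ee_rot": TCP orientation; "wrist_force": force on the tool from outside, world axes, zero at the start; "moment": the same for the moment, N m; "gripper_width": opening from 0.0 (shut) to 1.0 (fully open); "gripper_force": force on a finger pad.
Only numpy, scipy, OpenCV 4.12 (cv2) and the standard library are available. Lean on these libraries where they do the work, as an engineer would, in place of code of your own. Each camera call takes 0.05 s, during which the arm holds its last target. There are 200 camera calls.

## Working session

There is one attempt and no reset: what is moved stays moved. The work goes in short steps, Python scripts to look and compute and a tool call to move; the robot and the scene stay as the last step left them, time stands still between calls to the robot, and variables do not carry over. Pictures are saved under pics/ and viewed, at most 10 in all, crops included, and the job is handed in when it is done.

Besides the shell and the picture viewer there is one more tool, called as a command line: name --argument value ..., lists and objects as JSON in quotes. move_arm: Moves the arm, as the interface text tells. Its arguments: {"type":"object","properties":{"series":{"type":"array"}},"required":["series"]}

```bash
mkdir -p pics
python3 - <<'E'
from station import r
import cv2
for n in("side","top"):
    c=r.capture(n); cv2.imwrite(f"pics/{n}0.png",cv2.resize(c["img"][:,:,::-1],(800,600),interpolation=cv2.INTER_CUBIC))
    print(n,c["camera_matrix"].tolist(),c["rvec"],c["tvec"])
s=r.sense();print(s["ee_rot"],s["tcp_pos"],s["time_s"],s["wrist_force"])
E
```

```text
side [[416.51184960731797, 0.0, 252.25222120684103], [0.0, 416.51184960731797, 196.5876241112314], [0.0, 0.0, 1.0]] [ 0.2813688  -2.57477932  1.51721388] [0.47936622 0.19400815 0.91282201]
top [[439.378188777452, 0.0, 262.68840276537037], [0.0, 439.378188777452, 192.38350475598614], [0.0, 0.0, 1.0]] [ 2.14045233 -2.14236805  0.15994059] [-0.06751355  0.53506724  1.25474431]
[[-9.28797402e-01 -3.70586944e-01 -8.38069824e-04]
 [-3.70587872e-01  9.28795714e-01  1.77478998e-03]
 [ 1.20681666e-04  1.95899883e-03 -9.99998074e-01]] [ 0.23153277 -0.5800029   0.24658037] 0.1 [-1.08286927  0.06989513 -0.27894437]
```

View pics/side0.png

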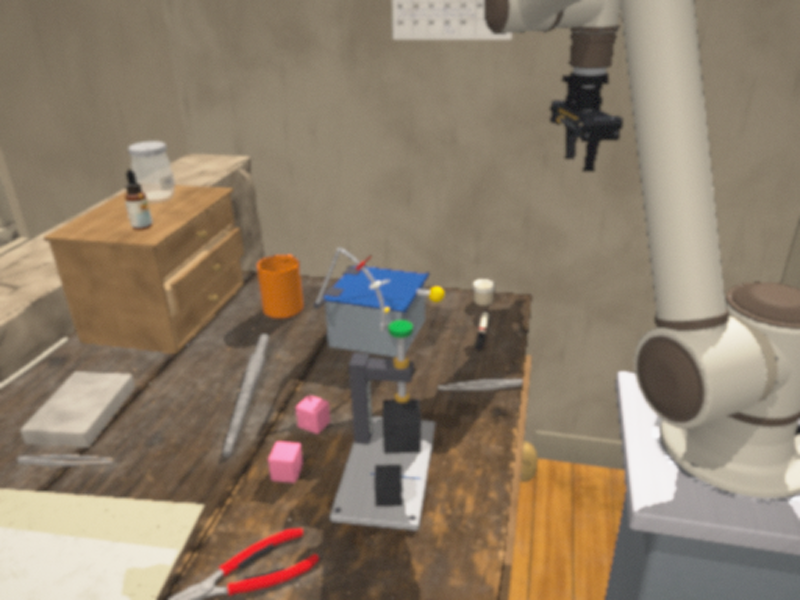

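View pics/top0.png

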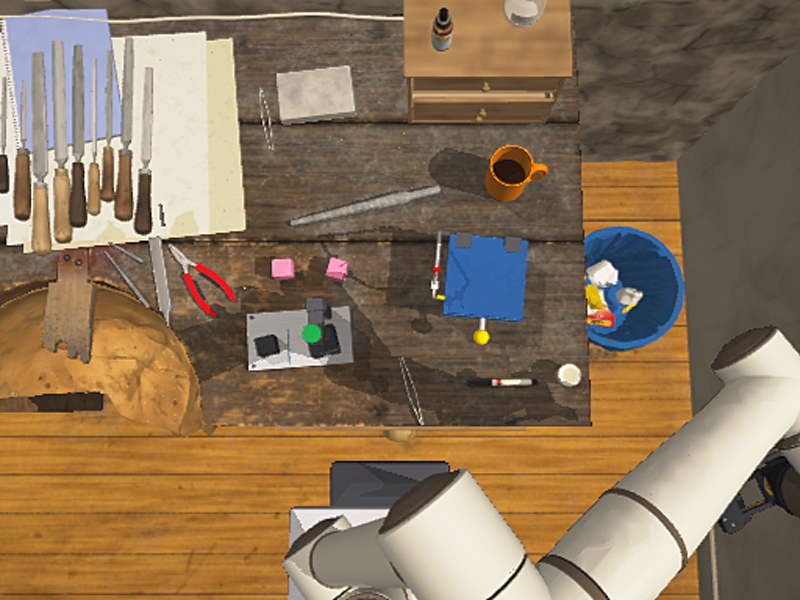

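The side view shows the green head at (400,327), a large die below the foot, the small die at (388,485), the blue flap with its knob at (437,294), the white clip near (377,285) and the red clip near (363,263). The top view shows the head at (312,333), the knob at (481,338), the clips near (436,285) and (436,268), and two pink look-alike blocks at (283,268) and (337,268), which are not meant. Next I'll take enlarged crops.

Run:
```python
from station import r
import cv2
for n,(x,y,w,h,k) in dict(side=(195,150,100,75,8),top=(150,140,200,110,4)).items():
    c=r.capture(n); i=c["img"][y:y+h,x:x+w,::-1]
    cv2.imwrite(f"pics/{n}1.png",cv2.resize(i,(w*k,h*k),interpolation=cv2.INTER_CUBIC))
```

```text
(no output)
```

View pics/side1.png

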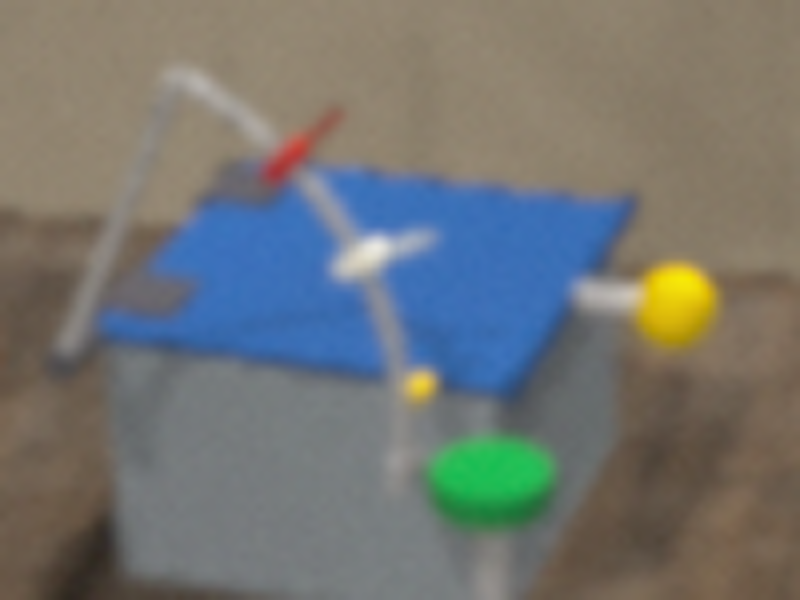

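View pics/top1.png

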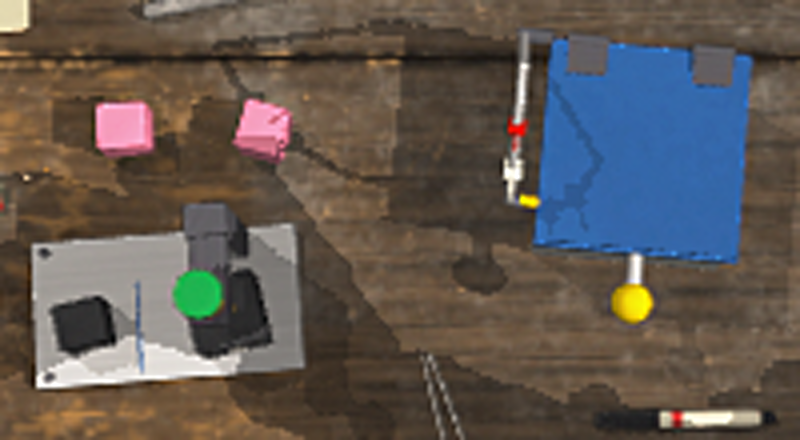

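```bash
cat > h.py <<'E'
import numpy as np, cv2
from scipy.optimize import least_squares
from station import r
def cams(): return {n:r.capture(n) for n in("side","top")}
def proj(c,P): return cv2.projectPoints(np.float64(P).reshape(-1,1,3),c["rvec"],c["tvec"],c["camera_matrix"],None)[0].reshape(-1,2)
def S(u,v): return ((u+.5)/8-.5+195,(v+.5)/8-.5+150)
def T(u,v): return ((u+.5)/4-.5+150,(v+.5)/4-.5+140)
E
python3 - <<'E'
from h import *
C=cams()
g=least_squares(lambda p:np.r_[(proj(C["side"],p)-S(491,467)).ravel(),(proj(C["top"],p)-T(198,294)).ravel()],[.6,0,.2])
print("head",g.x,g.fun)
ob=[("side","k",S(677,305)),("top","k",T(632,303)),("side","w",S(362,258)),("top","w",T(513,170)),("side","r",S(288,158)),("top","r",T(517,129)),
("side",(-.15,.072),S(505,392)),("side",(-.15,-.072),S(632,198)),("top",(-.15,.072),T(537,245)),("top",(-.15,-.072),T(738,262)),("side","p",S(420,385)),("top","p",T(527,201))]
def pts(q):
    x,y,a,w,rd=q; R=np.array([[np.cos(a),-np.sin(a),0],[np.sin(a),np.cos(a),0],[0,0,1]])
    f=lambda l:R@np.array(l)+[x,y,.095]
    d=dict(k=f([-.185,0,0]),w=f([-.12*np.cos(w),.092,.12*np.sin(w)]),r=f([-.12*np.cos(rd),.092,.12*np.sin(rd)]),p=f([-.12,.083,0]))
    return d,f
def res(q):
    d,f=pts(q);return np.concatenate([(proj(C[n],d[k] if isinstance(k,str) else f([k[0],k[1],.0025]))[0]-o) for n,k,o in ob])
s=least_squares(res,[.75,-.3,0,.4,.85],loss="soft_l1")
print(s.x,np.degrees(s.x[2]));print(res(s.x).reshape(-1,2).round(1).tolist());print(pts(s.x)[0])
b=[]
c=C["top"];R=cv2.Rodrigues(c["rvec"])[0];o=-R.T@c["tvec"]
for p in [(33,243),(295,224),(304,368),(36,387)]:
    d=R.T@np.linalg.solve(c["camera_matrix"],[*T(*p),1]);b.append(o+d*(.01-o[2])/d[2])
print("base",np.round(b,3).tolist()); st=r.sense(); print(st["tcp_pos"])
E
```

```text
head [0.45737791 0.09465422 0.19997681] [ 0.10378382  0.01285094 -0.02155329 -0.132142  ]
[ 0.64600051 -0.21118235 -0.08717383  0.46146889  0.78776844] -4.99469270308558
[[-0.1, 0.4], [0.4, -0.1], [0.1, 0.0], [0.3, -0.1], [0.3, 0.2], [0.4, -0.4], [1.1, -0.6], [0.3, 0.3], [-0.4, -0.3], [0.5, -0.1], [-0.6, 1.6], [-1.0, 0.0]]
{'k': array([ 0.461703  , -0.19507561,  0.095     ]), 'w': array([ 0.54697043, -0.11017691,  0.14843166]), 'r': array([ 0.56968034, -0.11216165,  0.1800537 ]), 'p': array([ 0.53368245, -0.11804991,  0.095     ])}
base [[0.516, 0.248, 0.01], [0.53, 0.051, 0.01], [0.422, 0.043, 0.01], [0.408, 0.242, 0.01]]
[ 0.23167114 -0.58028735  0.24720691]
```

move_arm --series '[{"grip": 0,"xyz": [-459,543,-27],"angular": [0,0,0.468]},{"grip": 0,"xyz": [-459,543,-27],"angular": [0,0,0.468]},{"grip": 0,"xyz": [-459,543,-27],"angular": [0,0,0.468]},{"grip": 0,"xyz": [-459,543,-27],"angular": [0,0,0.468]},{"grip": 0,"xyz": [-459,543,-27],"angular": [0,0,0.468]},{"grip": 0,"xyz": [-459,543,-27],"angular": [0,0,0.468]},{"grip": 0,"xyz": [-459,543,-27],"angular": [0,0,0.468]},{"grip": 0,"xyz": [-459,543,-27],"angular": [0,0,0.468]},{"grip": 0,"xyz": [-459,543,-27],"angular": [0,0,0.468]},{"grip": 0,"xyz": [-459,543,-27],"angular": [0,0,0.468]}]'

```text
time_s: 1.3
tcp_pos: [0.388, -0.1107, 0.2669]
ee_rot: [[-0.996, 0.088, 0.001], [0.088, 0.996, 0.0], [-0.001, 0.0, -1.0]]
wrist_force: [0.7, 0.5, 0.1]
gripper_width: 0.175
gripper_force: 0.0
```

move_arm --series '[{"grip": 0,"xyz": [-49,206,-7],"angular": [0,0,0]},{"grip": 0,"xyz": [-49,206,-7],"angular": [0,0,0]},{"grip": 0,"xyz": [-49,206,-7],"angular": [0,0,0]},{"grip": 0,"xyz": [-49,206,-7],"angular": [0,0,0]},{"grip": 0,"xyz": [-49,206,-7],"angular": [0,0,0]},{"grip": 0,"xyz": [-49,206,-7],"angular": [0,0,0]},{"grip": 0,"xyz": [-49,206,-7],"angular": [0,0,0]}]'

```text
time_s: 2.0
tcp_pos: [0.4544, 0.0878, 0.2731]
ee_rot: [[-0.996, 0.088, -0.001], [0.088, 0.996, -0.0], [0.001, -0.001, -1.0]]
wrist_force: [-0.4, -0.0, -0.1]
gripper_width: 0.005
gripper_force: 0.0
```

move_arm --series '[{"grip": 0,"xyz": [0,0,15],"angular": [0,0,0]},{"grip": 0,"xyz": [0,0,30],"angular": [0,0,0]},{"grip": 0,"xyz": [0,0,38],"angular": [0,0,0]},{"grip": 0,"xyz": [0,0,42],"angular": [0,0,0]},{"grip": 0,"xyz": [0,0,42],"angular": [0,0,0]}]'

```text
time_s: 2.5
tcp_pos: [0.4547, 0.0875, 0.2313]
ee_rot: [[-0.996, 0.089, -0.0], [0.089, 0.996, -0.0], [0.0, -0.0, -1.0]]
wrist_force: [0.4, -0.3, -0.8]
gripper_width: 0.003
gripper_force: 0.0
```

move_arm --series '[{"grip": 0,"xyz": [-2,7,0],"angular": [0,0,0]},{"grip": 0,"xyz": [-2,7,4],"angular": [0,0,0]},{"grip": 0,"xyz": [-2,7,8],"angular": [0,0,0]},{"grip": 0,"xyz": [-2,7,12],"angular": [0,0,0]},{"grip": 0,"xyz": [-2,7,16],"angular": [0,0,0]},{"grip": 0,"xyz": [-2,7,20],"angular": [0,0,0]},{"grip": 0,"xyz": [-2,7,22],"angular": [0,0,0]},{"grip": 0,"xyz": [-2,7,22],"angular": [0,0,0]}]'

```text
time_s: 3.3
tcp_pos: [0.4579, 0.0953, 0.2094]
ee_rot: [[-0.996, 0.088, 0.001], [0.088, 0.996, 0.0], [-0.001, 0.001, -1.0]]
wrist_force: [1.5, 1.9, 3.7]
gripper_width: 0.002
gripper_force: 1.8
```

move_arm --series '[{"grip": 0,"xyz": [0,0,2],"angular": [0,0,0]},{"grip": 0,"xyz": [0,0,3],"angular": [0,0,0]},{"grip": 0,"xyz": [0,0,4],"angular": [0,0,0]},{"grip": 0,"xyz": [0,0,4],"angular": [0,0,0]}]'

```text
time_s: 3.7
tcp_pos: [0.458, 0.0953, 0.2064]
ee_rot: [[-0.996, 0.088, 0.002], [0.088, 0.996, 0.001], [-0.002, 0.001, -1.0]]
wrist_force: [-0.8, 3.0, 8.7]
gripper_width: 0.002
gripper_force: 4.1
```

move_arm --series '[{"grip": 0,"xyz": [0,0,1],"angular": [0,0,0]},{"grip": 0,"xyz": [0,0,1.5],"angular": [0,0,0]},{"grip": 0,"xyz": [0,0,1.5],"angular": [0,0,0]},{"grip": 0,"xyz": [0,0,1.5],"angular": [0,0,0]},{"grip": 0,"xyz": [0,0,1.5],"angular": [0,0,0]}]'

```text
time_s: 4.2
tcp_pos: [0.458, 0.0953, 0.2063]
ee_rot: [[-0.996, 0.087, 0.002], [0.087, 0.996, 0.0], [-0.002, 0.001, -1.0]]
wrist_force: [-3.9, 2.7, 16.1]
gripper_width: 0.004
gripper_force: 7.9
```

The plunger stopped at about 18.7 mm and the force rose to 16 N with no further motion, so this is the tall die and the red clip is the target. I'll hold for a second, then rise.

move_arm --series '[{"grip": 0,"xyz": [0,0,0],"angular": [0,0,0]},{"grip": 0,"xyz": [0,0,0],"angular": [0,0,0]},{"grip": 0,"xyz": [0,0,0],"angular": [0,0,0]},{"grip": 0,"xyz": [0,0,0],"angular": [0,0,0]},{"grip": 0,"xyz": [0,0,0],"angular": [0,0,0]},{"grip": 0,"xyz": [0,0,0],"angular": [0,0,0]},{"grip": 0,"xyz": [0,0,0],"angular": [0,0,0]},{"grip": 0,"xyz": [0,0,0],"angular": [0,0,0]},{"grip": 0,"xyz": [0,0,0],"angular": [0,0,0]},{"grip": 0,"xyz": [0,0,0],"angular": [0,0,0]}]'

```text
time_s: 5.2
tcp_pos: [0.458, 0.0953, 0.2063]
ee_rot: [[-0.996, 0.087, 0.002], [0.087, 0.996, 0.001], [-0.002, 0.001, -1.0]]
wrist_force: [-4.7, 2.6, 15.8]
gripper_width: 0.003
gripper_force: 7.9
```

move_arm --series '[{"grip": 0,"xyz": [0,0,-5],"angular": [0,0,0]},{"grip": 0,"xyz": [0,0,-10],"angular": [0,0,0]},{"grip": 0,"xyz": [0,0,-15],"angular": [0,0,0]},{"grip": 0,"xyz": [0,0,-20],"angular": [0,0,0]},{"grip": 0,"xyz": [0,0,-25],"angular": [0,0,0]},{"grip": 0,"xyz": [0,0,-40],"angular": [0,0,0]},{"grip": 0,"xyz": [0,0,-60],"angular": [0,0,0]},{"grip": 0,"xyz": [0,0,-60],"angular": [0,0,0]}]'

```text
time_s: 6.0
tcp_pos: [0.4578, 0.095, 0.2654]
ee_rot: [[-0.996, 0.088, 0.002], [0.088, 0.996, 0.001], [-0.002, 0.001, -1.0]]
wrist_force: [0.6, 0.8, -0.1]
gripper_width: 0.003
gripper_force: 0.0
```

move_arm --series '[{"grip": 0,"xyz": [-30,-289,0],"angular": [0,0,0]},{"grip": 0.7,"xyz": [-30,-289,0],"angular": [0,0,0]},{"grip": 0.7,"xyz": [-30,-289,0],"angular": [0,0,0]},{"grip": 0.7,"xyz": [-30,-289,0],"angular": [0,0,0]},{"grip": 0.7,"xyz": [-30,-289,0],"angular": [0,0,0]},{"grip": 0.7,"xyz": [-30,-289,0],"angular": [0,0,0]},{"grip": 0.7,"xyz": [-30,-289,0],"angular": [0,0,0]},{"grip": 0.7,"xyz": [-30,-289,0],"angular": [0,0,0]}]'

```text
time_s: 6.8
tcp_pos: [0.4606, -0.1961, 0.2621]
ee_rot: [[-0.996, 0.091, -0.004], [0.091, 0.996, 0.001], [0.004, 0.001, -1.0]]
wrist_force: [0.0, 0.6, -0.2]
gripper_width: 0.556
gripper_force: 0.0
```

move_arm --series '[{"grip": 0.7,"xyz": [0,0,40],"angular": [0,0,0]},{"grip": 0.7,"xyz": [0,0,80],"angular": [0,0,0]},{"grip": 0.7,"xyz": [0,0,100],"angular": [0,0,0]},{"grip": 0.7,"xyz": [0,0,110],"angular": [0,0,0]},{"grip": 0.7,"xyz": [0,0,110],"angular": [0,0,0]}]'

```text
time_s: 7.3
tcp_pos: [0.4612, -0.1944, 0.1526]
ee_rot: [[-0.996, 0.086, -0.003], [0.086, 0.996, 0.0], [0.003, 0.0, -1.0]]
wrist_force: [0.1, -0.7, -0.1]
gripper_width: 0.701
gripper_force: 0.0
```

Run:
```python
from h import *
C=cams()
for n,(x,y,w,h,k) in dict(side=(195,130,140,105,5)).items():
    i=C[n]["img"][y:y+h,x:x+w,::-1]
    cv2.imwrite(f"pics/{n}2.png",cv2.resize(i,(w*k,h*k),interpolation=cv2.INTER_CUBIC))
s=r.sense();print(s["tcp_pos"],s["ee_rot"],s["gripper_width"],s["wrist_force"])
```

```text
[ 0.46272912 -0.19500796  0.15476996] [[-9.96239316e-01  8.66304096e-02  1.54836790e-03]
 [ 8.66297833e-02  9.96240464e-01 -4.67192551e-04]
 [-1.58301984e-03 -3.31300812e-04 -9.99998692e-01]] 0.6992906559701451 [0.13779265 0.02273223 1.28002584]
```

View pics/side2.png

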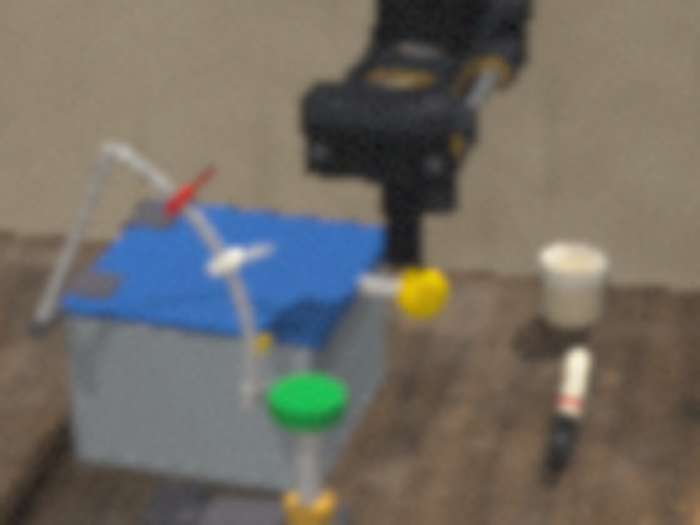

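The gauge head is back up at (308,397). The gripper straddles above the knob at (423,292). Next I descend and grip.

move_arm --series '[{"grip": 0.7,"xyz": [0,0,30],"angular": [0,0,0]},{"grip": 0.7,"xyz": [0,0,53],"angular": [0,0,0]},{"grip": 0.7,"xyz": [0,0,53],"angular": [0,0,0]},{"grip": 0,"xyz": [0,0,53],"angular": [0,0,0]},{"grip": 0,"xyz": [0,0,53],"angular": [0,0,0]},{"grip": 0,"xyz": [0,0,53],"angular": [0,0,0]},{"grip": 0,"xyz": [0,0,53],"angular": [0,0,0]},{"grip": 0,"xyz": [0,0,53],"angular": [0,0,0]},{"grip": 0,"xyz": [0,0,53],"angular": [0,0,0]}]'

```text
time_s: 8.3
tcp_pos: [0.4626, -0.1927, 0.1015]
ee_rot: [[-0.996, 0.089, 0.002], [0.09, 0.996, 0.004], [-0.002, 0.004, -1.0]]
wrist_force: [0.5, 17.0, 5.5]
gripper_width: 0.301
gripper_force: 30.0
```

move_arm --series '[{"grip": 0,"xyz": [-0.2,2,-9.2],"angular": [0,0,0]},{"grip": 0,"xyz": [-0.9,2,-18.5],"angular": [0,0,0]},{"grip": 0,"xyz": [-2.1,2,-27.6],"angular": [0,0,0]},{"grip": 0,"xyz": [-3.7,2,-36.8],"angular": [0,0,0]},{"grip": 0,"xyz": [-5.8,2,-45.8],"angular": [0,0,0]},{"grip": 0,"xyz": [-8.3,2,-54.7],"angular": [0,0,0]},{"grip": 0,"xyz": [-11.2,2,-63.4],"angular": [0,0,0]},{"grip": 0,"xyz": [-14.6,2,-72],"angular": [0,0,0]},{"grip": 0,"xyz": [-14.6,2,-72],"angular": [0,0,0]}]'

```text
time_s: 9.2
tcp_pos: [0.4769, -0.1938, 0.1736]
ee_rot: [[-0.996, 0.089, 0.001], [0.089, 0.996, 0.002], [-0.001, 0.002, -1.0]]
wrist_force: [1.6, 6.5, -3.0]
gripper_width: 0.305
gripper_force: 30.0
```

move_arm --series '[{"grip": 0,"xyz": [-3.8,0,-8.5],"angular": [0,0,0]},{"grip": 0,"xyz": [-8,0,-16.7],"angular": [0,0,0]},{"grip": 0,"xyz": [-12.7,0,-24.7],"angular": [0,0,0]},{"grip": 0,"xyz": [-17.7,0,-32.5],"angular": [0,0,0]},{"grip": 0,"xyz": [-23.1,0,-40],"angular": [0,0,0]},{"grip": 0,"xyz": [-28.9,0,-47.2],"angular": [0,0,0]},{"grip": 0,"xyz": [-35,0,-54.1],"angular": [0,0,0]},{"grip": 0,"xyz": [-38.9,0,-58.1],"angular": [0,0,0]},{"grip": 0,"xyz": [-38.9,0,-58.1],"angular": [0,0,0]}]'

```text
time_s: 10.1
tcp_pos: [0.5149, -0.1973, 0.2311]
ee_rot: [[-0.996, 0.088, -0.002], [0.088, 0.996, 0.002], [0.002, 0.002, -1.0]]
wrist_force: [-0.6, 4.0, -2.2]
gripper_width: 0.301
gripper_force: 30.0
```

Run:
```python
from h import *
C=cams()
for n,(x,y,w,h,k) in dict(side=(210,130,80,60,10),top=(260,140,90,65,8)).items():
    i=C[n]["img"][y:y+h,x:x+w,::-1]
    cv2.imwrite(f"pics/{n}3.png",cv2.resize(i,(w*k,h*k),interpolation=cv2.INTER_CUBIC))
s=r.sense();print(s["tcp_pos"],s["gripper_width"],s["wrist_force"])
k=s["tcp_pos"]-np.array([0,0,.006]);d=k-[.646,-.2112,.095]
print(np.arctan2(d[2],np.hypot(d[0],d[1])),np.linalg.norm(d))
```

```text
[ 0.5143865  -0.19725463  0.23060548] 0.3030498555417543 [ 0.16424904  5.42313724 -3.10856087]
0.7749205911050608 0.18524083333934194
```

View pics/side3.png

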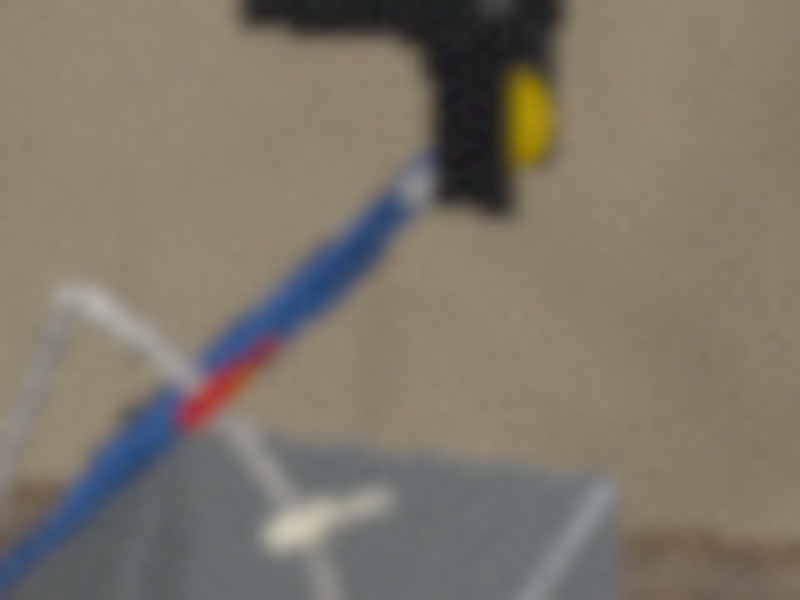

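View pics/top3.png

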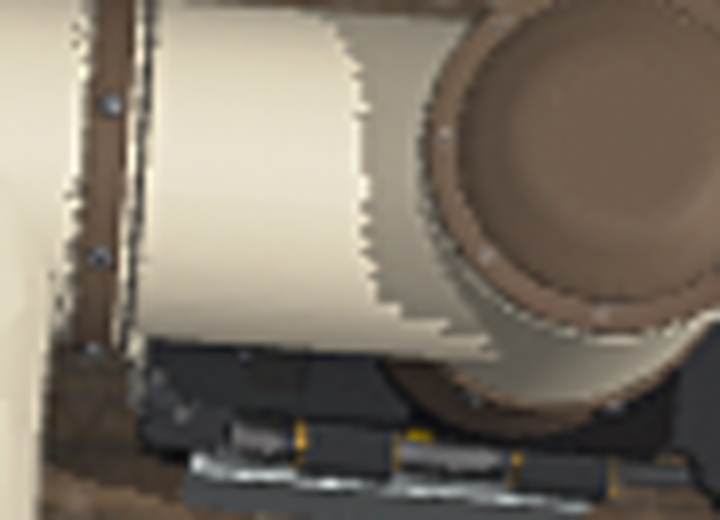

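The side crop shows the red clip body at (205,398) and the pointer's yellow just past it near (238,382), almost level. The arm blocks the top view. I'll check numerically how the pointer sits against the clip.

Run:
```python
from h import *
c=r.capture("side")
x0,y0,a=.646,-.21118,-.08717
Rz=cv2.Rodrigues(np.array([0,0,a]))[0]
P=lambda rad,y,t,n=0:proj(c,Rz@[-rad*np.cos(t)-n*np.sin(t)*-1*-1,y,rad*np.sin(t)+n*np.cos(t)]+[x0,y0,.095])[0]
Z=lambda p:((p-[210,130]+.5)*10-.5).round(0).tolist()
for t in(.76,.775,.79,.805,.82): print(t,"clip",Z(P(.12,.092,t)),"in/out",Z(P(.112,.092,t)),Z(P(.128,.092,t)),"pin y72,78,84,90",[Z(P(.12,y,t)) for y in(.072,.078,.084,.090)])
for t in(.45,.47): print("white",t,Z(P(.12,.092,t)))
print("knob stem start .15",Z(P(.152,0,.775)), "corner near",Z(P(.15,.072,.775)),"far",Z(P(.15,-.072,.775)))
i=c["img"][130:190,210:290].astype(int);R,G,B=i[...,0],i[...,1],i[...,2]
yy,xx=np.nonzero((R>130)&(R-G>60)&(G-B<40));print("red",len(xx),xx.mean()*10+4.5,yy.mean()*10+4.5,list(zip(xx,yy)))
m=(R-B>60)&(G-B>30)&(np.arange(60)[:,None]>25);yy,xx=np.nonzero(m);print("yellow",[(x,y,i[y,x].tolist()) for x,y in zip(xx,yy)])
```

```text
0.76 clip [223.0, 409.0] in/out [202.0, 426.0] [243.0, 392.0] pin y72,78,84,90 [[250.0, 377.0], [242.0, 386.0], [234.0, 396.0], [225.0, 406.0]]
0.775 clip [218.0, 404.0] in/out [198.0, 421.0] [238.0, 386.0] pin y72,78,84,90 [[246.0, 371.0], [237.0, 381.0], [229.0, 391.0], [221.0, 400.0]]
0.79 clip [213.0, 398.0] in/out [193.0, 416.0] [233.0, 380.0] pin y72,78,84,90 [[241.0, 366.0], [232.0, 376.0], [224.0, 385.0], [216.0, 395.0]]
0.805 clip [208.0, 393.0] in/out [188.0, 412.0] [227.0, 375.0] pin y72,78,84,90 [[236.0, 361.0], [227.0, 371.0], [219.0, 380.0], [211.0, 390.0]]
0.82 clip [203.0, 388.0] in/out [183.0, 407.0] [222.0, 369.0] pin y72,78,84,90 [[231.0, 356.0], [222.0, 366.0], [214.0, 375.0], [205.0, 385.0]]
white 0.45 [306.0, 528.0]
white 0.47 [302.0, 520.0]
knob stem start .15 [418.0, 194.0] corner near [322.0, 304.0] far [495.0, 102.0]
red 18 208.38888888888889 397.27777777777777 [(np.int64(22), np.int64(37)), (np.int64(23), np.int64(37)), (np.int64(20), np.int64(38)), (np.int64(21), np.int64(38)), (np.int64(22), np.int64(38)), (np.int64(23), np.int64(38)), (np.int64(19), np.int64(39)), (np.int64(20), np.int64(39)), (np.int64(21), np.int64(39)), (np.int64(22), np.int64(39)), (np.int64(18), np.int64(40)), (np.int64(19), np.int64(40)), (np.int64(20), np.int64(40)), (np.int64(21), np.int64(40)), (np.int64(18), np.int64(41)), (np.int64(19), np.int64(41)), (np.int64(20), np.int64(41)), (np.int64(19), np.int64(42))]
yellow [(np.int64(24), np.int64(37), [151, 91, 59]), (np.int64(23), np.int64(38), [156, 79, 46]), (np.int64(24), np.int64(38), [150, 104, 68])]
```

move_arm --series '[{"grip": 0,"xyz": [-1.2,0,-1.2],"angular": [0,0,0]},{"grip": 0,"xyz": [-2.3,0,-2.4],"angular": [0,0,0]},{"grip": 0,"xyz": [-2.3,0,-2.4],"angular": [0,0,0]},{"grip": 0,"xyz": [-2.3,0,-2.4],"angular": [0,0,0]}]'

```text
time_s: 10.65
tcp_pos: [0.5166, -0.1975, 0.2329]
ee_rot: [[-0.996, 0.089, -0.003], [0.089, 0.996, 0.002], [0.003, 0.002, -1.0]]
wrist_force: [-0.3, 5.8, -2.2]
gripper_width: 0.305
gripper_force: 30.0
```

Run:
```python
from h import *
ims=[r.capture("side")["img"][155:185,215:255,::-1].astype(float) for _ in range(6)]
cv2.imwrite("pics/side4.png",cv2.resize(np.mean(ims,0).astype("uint8"),(800,600),interpolation=cv2.INTER_CUBIC))
s=r.sense();print(s["tcp_pos"],s["gripper_width"],s["wrist_force"])
d=s["tcp_pos"]-np.array([.646,-.2112,.101]);print(np.arctan2(d[2],np.hypot(d[0],d[1])),np.linalg.norm(d))
```

```text
[ 0.51657958 -0.19745348  0.23285571] 0.304037194368466 [ 0.38747766  4.60862408 -2.80883088]
0.791914331356405 0.18526882663020305
```

View pics/side4.png

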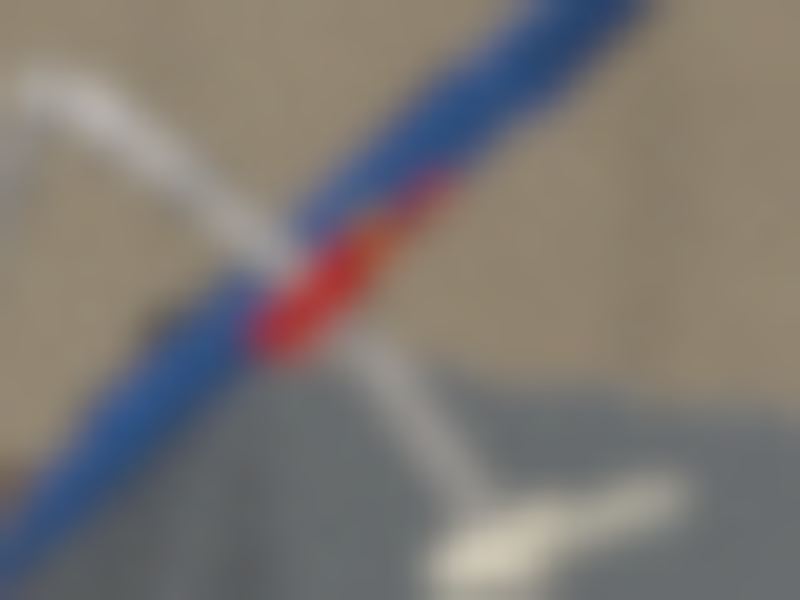

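The pin's yellow at (378,240) now lies right behind the red clip's needle, so the pointer is level with the clip. The angle from the arm is 0.792 against about 0.79 for the clip. The knob is still gripped at 30 N, so I'm handing in.

```bash
python3 -c "
from station import r
print(r.finish_job())"
```

```text
the job is handed in; nothing more can be done
None
```

The gauge read the tall die (56 mm, about 18.7 mm of plunger travel, held over a second at roughly 16 N) and sprang back up; the flap is now held in the gripper with its pointer level with the red clip (about 0.79 rad), and the job is handed in.

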